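# Start the timer, then close the split flask and hold it shut

### The arm

A 6-joint arm with a two-finger parallel gripper is mounted at the origin on a cart in front of the work surface, level with it; the furniture and walls round the work are solid. World frame = base frame: x ahead of the robot, y to its left, z up, the work surface at z = 0. Lengths are in m, angles in rad, forces in N, time in s.
With the tool pointing down it reaches from about 0.275 to 0.725 m from the base axis. Payload 5.6 kg.
Tool frame: the origin (TCP) lies on the centre line of the jaws, within the pads' length; the fingertips stand 25 mm ahead of it and the grasp point (between the pads) lies 6 mm ahead of it; z points along the fingers, y is the direction in which the jaws open and shut (so a half turn about z gives the same grasp; the last joint's range is limited). The gripper opens to 85 mm and grips with 20 to 120 N. Pads are 22 mm wide; open, the fingers measure 114 mm over their backs; the gripper's body (76 mm by 85 mm) begins 54 mm behind the grasp point. The pads swing forward as they close: fully open they stand 13 mm farther back than shut.
Start: joints at [-1.049, 0.255, 0.108, 0, -1.424, -0.285], TCP at [0.129, -0.535, 0.256] pointing down, gripper open.
Joint ranges: [-2.95, 2.95], [-1.21, 1.97], [-1.09, 1.5], [-2.87, 1.71], [-2.94, -0.07], [-3.05, 3.05]. Speed limits (rad/s): [2.57, 2.57, 3.14, 3.14, 3.14, 3.14].

### API

Orientations are given as [roll, pitch, yaw] about the fixed x, y, z axes, in that order (R = Rz(yaw) Ry(pitch) Rx(roll)).
In Python, from plant import manip gives the robot as it stands.
- The arm moves only by the tool move_arm, never from a script. Its argument "motion" is a list of rows, each an object with "delta_pos": the shift along the tool's x, y, z as a fraction of full scale, a list of three; "dr": the turn, a rotation vector about the tool's x, y, z as a fraction of full scale, a list of three. In form: [{"delta_pos": [x, y, z], "dr": [wx, wy, wz]}, ...]. A call has 1 to 5 rows; each row shifts and turns the commanded pose from where the row before left it, along the tool's axes as they then stand; what a row does not reach is not made up. Full scale, the value 1, is 0.04 m for a shift and 4 degrees for a turn. A row lasts 1/10 s, in which the tool goes at most 50 mm and 8.59 degrees, less where a joint would pass 70% of its speed; a pose out of reach is approached as far as the arm can. A call with a number of a shift or a turn outside -1 to 1 is refused whole. A call with a gripper value outside its range is refused whole. "hand" is the opening, from 0 (shut) to 1 (fully open), set as the call begins (left out, the last holds). The fingers move at their own pace and stop on an object; "grip_force" is the grip in N (left out, the last holds). Time passes only in rows, so rows that do not move let the fingers close. It gives the time, the measured TCP pose, the force and the opening at its end, in the units of the state.
- manip.sense(): the state, without advancing time (a new reading comes with each control period).
- manip.grab_frame(name): name is "side" or "top" or "wrist"; returns a dict with "image" (384x512x3 uint8, red, green, blue), "camera_matrix" (3x3 intrinsics, pixels), "R" (3x3) and "t" (3): a world point X has camera coordinates R X + t. Camera axes: x right, y down, z forward; pixel columns grow to the right and rows downward; lengths in m; the calibration is good to about 2 mm. A picture is of the moment at which its call begins. There is no depth.
- manip.close_job(): hands the job in, once; it reports no verdict.
The state is a dict: "time_s": time; "joint_pos": joint angles; "qd": joint speeds; "joint_torque": joint torques, N m; "eef_pos": TCP position; "tool_rot": TCP orientation; "force": force on the tool from outside, world axes, zero at the start; "wrist_torque": the same for the moment, N m; "grip_width": opening from 0.0 (shut) to 1.0 (fully open).
Only numpy, scipy, OpenCV 4.12 (cv2) and the standard library are available. Lean on these libraries where they do the work, as an engineer would, in place of code of your own. Each camera call takes 0.05 s, during which the arm holds its last target.

### The job

Start the bench timer by pushing its orange plunger head all the way down to its stop and letting it spring up again. Then pick up the loose upper half of the split flask by its black grip, fit it over the two brass dowels of the lower half and press it down against the ejector spring until the seam between the halves is closed. Finish while still holding it pressed shut: do not let go or ease off; do not knock the paste tube, the pen or the plaster cast away from where they lie.

Things in the scene. Friction and masses are not known exactly. Their poses are not given: they have to be found in the camera images.
- timer_plunger (a joint): travel of the orange plunger head on the bench timer (white box 62 mm square, 51 mm high, on a black foot 70 mm square, dial on one side; fixed to the bench): 0 = up, 0.010 m = down at its stop. Pushed straight down; the spring takes 1.5 N at first and 4 N at the stop, and lifts the head when let go.
- plunger_top (a point): centre of the top face of the orange plunger head (30 mm across, flat), 72 mm above the bench when up; it moves down with the head.
- flask_lower: lower half of the split flask, fixed to the bench: dark flange 150x90x10 mm with bolts, on it an aluminium block 116 (x) x 60 (y) mm whose flat top, the seam face, is 34 mm above the bench. Two brass dowels stand on it at x = +-44 mm, y = 0: 10 mm thick, 28 mm tall, the top 8 mm tapering to 4 mm. Origin: centre of the underside, z up.
- seam (a point): centre of the seam face of the lower half, 34 mm above the bench, axes as flask_lower.
- ejector (a joint): travel of the red spring ejector disc (30 mm across) in the middle of the seam face: 0 = up, standing 6 mm proud of the seam face; 0.006 m = pushed in flush. The spring pushes up with 5 N at 0 and 10 N at flush, so the upper half laid on it stays 6 mm open under its own weight and opens again when let go.
- flask_upper: loose upper half of the flask, 0.25 kg (+-30 %): aluminium plate 116 (x) x 60 (y) x 18 mm, 12 mm through holes at x = +-44 mm, y = 0; on top in the middle a black ribbed grip 44 (x) x 30 (y) mm, from 18 to 54 mm above the underside. Origin: centre of the flat underside, z up. It lies right way up on the bench and fits either way round (half a turn is the same). Shut, its origin lies on point seam.
- paste_tube: bystander: white squeeze tube with a green cap, 31x104x24 mm, lying on the bench; origin at the centre of its underside.
- pen: bystander: blue pen, 10x152x11 mm, lying on the bench; origin at the centre of its underside.
- cast_upper: bystander: white plaster cast of a row of teeth, 52x58x27 mm; origin at the centre of its underside.
Things that resemble listed ones, but are neither listed nor needed, are in the scene too. Leave any green look-alike of the flask_upper alone.

How it is judged:
By the outcome, as a careful person would: the job done as asked, in the order asked, and still so for the second after the job is handed in, while the arm keeps its last pose, push and grip.
It also fails if it takes over 58 s, if anything falls off the work surface, if the arm or the gripper's body presses on something with over 40 N, if the wrist force passes 120 N, or if a joint passes its speed limit or range.

## Working session

There is one attempt and no reset: what is moved stays moved. The work goes in short steps, Python scripts to look and compute and a tool call to move; the robot and the scene stay as the last step left them, time stands still between calls to the robot, and variables do not carry over. Pictures are saved under pics/ and viewed, and the job is handed in when it is done.

Besides the shell and the picture viewer there is one more tool, called after ">>>" as name(argument=value, ...) on one line, values as JSON. move_arm: Moves the arm, as the interface text tells. Shift numbers are shares of 0.04 m and turn numbers shares of 4 degrees, none past 1 either way. Its arguments: {"type":"object","properties":{"motion":{"type":"array","items":{"type":"object","properties":{"delta_pos":{"type":"array","items":{"type":"number"}},"dr":{"type":"array","items":{"type":"number"}}}}},"hand":{"type":"number"},"grip_force":{"type":"number"}},"required":["motion"]}

```bash
ls; mkdir -p pics
python3 - <<'E'
from plant import manip
import cv2,pickle
s=manip.sense();print(s)
for n in("side","top","wrist"):
    f=manip.grab_frame(n);pickle.dump(f,open(f'pics/{n}0.pkl','wb'))
    cv2.imwrite(f'pics/{n}0.png',f['image'][:,:,::-1]);print(n,f['camera_matrix'],f['R'],f['t'])
E
```

```text
pics
{'time_s': 0.0, 'joint_pos': array([-1.04936013e+00,  2.55754458e-01,  1.06971594e-01, -4.81214950e-04,
       -1.42390199e+00, -2.84614686e-01]), 'qd': array([-5.22607513e-04, -8.69008977e-04,  3.67874776e-04, -2.03884201e-04,
        7.68161063e-05,  2.10938191e-03]), 'joint_torque': array([ 6.97230280e-04, -3.86632884e+01,  2.37948740e+01,  5.36526114e+00,
       -5.98574450e-03,  4.04458274e-05]), 'eef_pos': array([ 0.12899411, -0.53418395,  0.25537779]), 'tool_rot': array([ 3.13964646e+00, -7.35264494e-05, -2.90484196e+00]), 'force': array([ 0.49354795, -0.2244408 , -0.29434479]), 'wrist_torque': array([ 0.02755642, -0.0162742 , -0.01520102]), 'grip_width': 0.9985972297634297}
side [[358.38257711   0.         256.17845173]
 [  0.         358.38257711 188.78492455]
 [  0.           0.           1.        ]] [[-0.9285912  -0.37063193  0.01871768]
 [-0.17178442  0.38458981 -0.9069624 ]
 [ 0.3289506  -0.84541271 -0.42079551]] [0.61744355 0.09283198 0.86971609]
top [[476.17528903   0.         259.5230104 ]
 [  0.         476.17528903 185.90123938]
 [  0.           0.           1.        ]] [[ 0.0265453  -0.99954377  0.01440798]
 [-0.99795713 -0.02733551 -0.0577437 ]
 [ 0.05811121 -0.01284572 -0.99822747]] [0.14133889 0.58251002 1.28779415]
wrist [[283.54211462   0.         256.39241784]
 [  0.         283.54211462 195.63277394]
 [  0.           0.           1.        ]] [[-0.2344722   0.97212045  0.00214838]
 [ 0.92152392  0.2215637   0.31890937]
 [ 0.30954232  0.07675516 -0.94778278]] [ 0.54846641 -0.04275112  0.38190574]
```

View pics/top0.png

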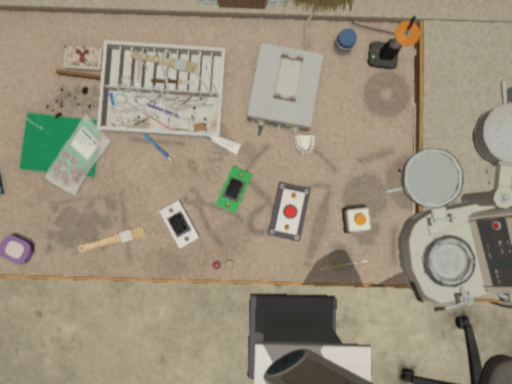

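View pics/side0.png

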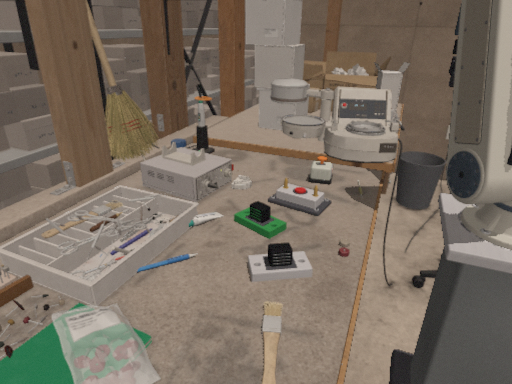

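View pics/wrist0.png

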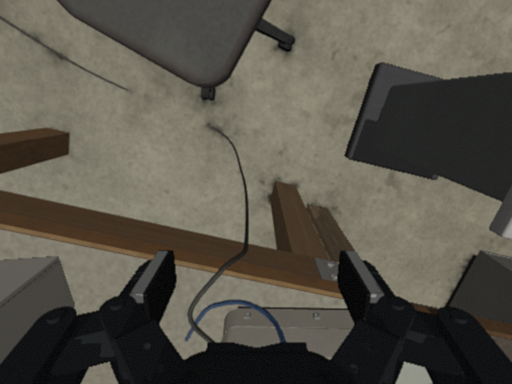

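Candidates (top view):
- **Plunger:** the timer head at (360,219) or the orange lamp disc at (407,32). I choose the white box at (357,219).
- **Upper half:** the aluminium plate at (179,224) or the green look-alike at (235,189). I choose the aluminium plate.
- **Lower half:** the flange with the red disc at (290,211).

Next I check these in close crops and measure.

```bash
cat > h.py <<'E'
import numpy as np,cv2,pickle
def ray(f,uv):
    K,R,t=f['camera_matrix'],f['R'],f['t']
    d=R.T@np.linalg.inv(K)@np.array([uv[0],uv[1],1.]);return -R.T@t,d
def onz(f,uv,z):
    o,d=ray(f,uv);return o+d*(z-o[2])/d[2]
def tri(f1,a,f2,b):
    o1,d1=ray(f1,a);o2,d2=ray(f2,b);s=np.linalg.lstsq(np.c_[d1,-d2],o2-o1,rcond=None)[0]
    p,q=o1+s[0]*d1,o2+s[1]*d2;return (p+q)/2,np.linalg.norm(p-q)
def proj(f,X):
    c=f['R']@np.array(X)+f['t'];p=f['camera_matrix']@c;return p[:2]/p[2]
def comps(im,mask,box,mn=4):
    x0,y0,x1,y1=box;m=np.zeros(mask.shape,np.uint8);m[y0:y1,x0:x1]=mask[y0:y1,x0:x1]
    n,l,s,c=cv2.connectedComponentsWithStats(m);return [(s[i,4],c[i],l==i) for i in range(1,n) if s[i,4]>=mn]
E
python3 - <<'E'
from h import *
T=pickle.load(open('pics/top0.pkl','rb'));S=pickle.load(open('pics/side0.pkl','rb'))
a=T['image'];b=S['image']
c=np.hstack([cv2.resize(a[170:270,150:250],(390,390),interpolation=2),cv2.resize(a[170:270,270:370+10][:, :110],(400,390),interpolation=2)])
cv2.imwrite('pics/c1.png',c[:,:,::-1])
c=cv2.resize(b[145:285,225:345],(514,600),interpolation=2);cv2.imwrite('pics/c2.png',c[:,:,::-1])
for n,f,boxes in (('top',T,dict(timer=(340,200,375,240),low=(265,175,315,245),up=(155,195,205,255))),('side',S,dict(timer=(300,150,340,190),low=(265,180,335,220),up=(240,235,320,285)))):
    hsv=cv2.cvtColor(f['image'],cv2.COLOR_RGB2HSV);h,s,v=cv2.split(hsv)
    M=dict(orange=((h>5)&(h<22)&(s>170)&(v>120)),red=(((h<5)|(h>172))&(s>150)&(v>90)),dark=(v<50),alu=(s<45)&(v>120),brass=(h>10)&(h<28)&(s>95))
    for k,mk in(('timer',['orange','dark','alu']),('low',['red','brass','alu','dark']),('up',['dark','alu'])):
        for m in mk:
            for A,C,L in comps(f['image'],M[m].astype(np.uint8),boxes[k]):
                pts=np.argwhere(L)[:,::-1].astype(np.float32)
                print(n,k,m,A,C.round(1),[np.round(q,1) for q in cv2.minAreaRect(pts)])
E
```

```text
top timer orange 63 [360.1 219.1] [array([360., 219.]), array([8., 8.]), np.float64(90.0)]
top timer alu 430 [357.7 220. ] [array([358.3, 220.1]), array([24.7, 23.5]), np.float64(83.7)]
top low red 90 [289.8 211. ] [array([290., 211.]), array([9.9, 9.9]), np.float64(45.0)]
top low brass 15 [293.1 195.5] [array([293. , 195.5]), array([3., 4.]), np.float64(90.0)]
top low brass 12 [286.3 227.2] [array([286.5, 227.5]), array([3., 3.]), np.float64(90.0)]
top low alu 944 [289.4 211.9] [array([289., 212.]), array([29.8, 52.4]), np.float64(11.8)]
top up dark 172 [177.6 223.4] [array([178. , 223.2]), array([16.4, 11.9]), np.float64(60.3)]
top up alu 746 [178.8 224. ] [array([178.7, 223.9]), array([44.1, 24.2]), np.float64(61.4)]
side timer orange 42 [321.9 158.5] [array([322., 158.]), array([6.8, 7.6]), np.float64(53.1)]
side timer dark 63 [318.9 181. ] [array([319. , 180.5]), array([21.9,  4.1]), np.float64(8.1)]
side timer alu 64 [334.9 152.8] [array([334.5, 153.5]), array([7., 9.]), np.float64(90.0)]
side timer alu 341 [321.1 170.2] [array([321.1, 170. ]), array([21.2, 17.6]), np.float64(5
[... 220 characters left out ...]
array([285.5, 183.5]), array([7., 3.]), np.float64(90.0)]
side low brass 35 [315.3 190.6] [array([315., 190.]), array([10.,  4.]), np.float64(90.0)]
side low alu 650 [300.6 195.9] [array([302. , 196.2]), array([53.5, 19.8]), np.float64(15.5)]
side low alu 6 [272.  196.3] [array([272.2, 196.1]), array([4. , 1.8]), np.float64(26.6)]
side low dark 57 [319.9 181.3] [array([319. , 181.5]), array([ 3., 22.]), np.float64(90.0)]
side low dark 68 [266.9 212.5] [array([267., 212.]), array([14.,  4.]), np.float64(90.0)]
side up dark 443 [278.1 254.4] [array([277.5, 255. ]), array([22., 27.]), np.float64(90.0)]
side up alu 1160 [279.9 268. ] [array([280.2, 265.6]), array([27.9, 63.1]), np.float64(84.9)]
```

View pics/c1.png

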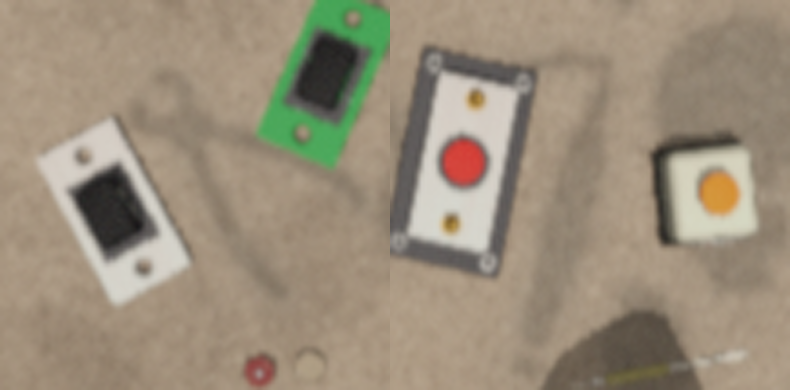

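View pics/c2.png

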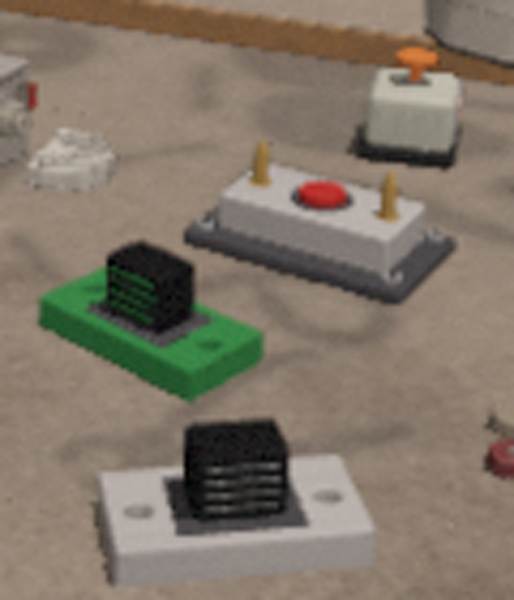

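The crops confirm the choices: aluminium plate with two holes and black grip (left), dowels and red disc, and the orange head on the timer box. The green one is left alone.

Run:
```python
from h import *
T=pickle.load(open('pics/top0.pkl','rb'));S=pickle.load(open('pics/side0.pkl','rb'))
print('plunger top',onz(T,(360.1,219.1),.072),'side',onz(S,(321.9,156.8),.072))
print('timer box',onz(T,(358.3,220.1),.045))
print('seam red',onz(T,(289.8,211),.04),'side',onz(S,(299.9,190),.039))
d1=onz(T,(293.1,195.5),.056);d2=onz(T,(286.3,227.2),.056);print('dowels',d1,d2,(d1+d2)/2,np.linalg.norm(d1-d2),np.degrees(np.arctan2(*(d1-d2)[1::-1])))
f=T['image'];g=cv2.cvtColor(f,cv2.COLOR_RGB2HSV)
for nm,box,z in(('low',(265,175,315,245),.034),('up',(155,195,205,255),.018)):
    m=((g[...,1]<45)&(g[...,2]>120)).astype(np.uint8);L=max(comps(f,m,box),key=lambda c:c[0])[2]
    pts=np.argwhere(L)[:,::-1].astype(np.float32)
    w=np.array([onz(T,p,z)[:2] for p in pts],np.float32);r=cv2.minAreaRect(w*1000);bx=cv2.boxPoints(r)
    print(nm,r);
grip=onz(T,(178,223.2),.054);print('grip',grip,'side grip mid',onz(S,(278,254.4),.036))
```

```text
plunger top [ 0.49543183 -0.10771985  0.072     ] side [ 0.49281478 -0.10434606  0.072     ]
timer box [ 0.4924794  -0.10903627  0.045     ]
seam red [0.51192181 0.07436359 0.04      ] side [0.50707728 0.08544488 0.039     ]
dowels [0.55309034 0.067788   0.056     ] [0.46882935 0.08388413 0.056     ] [0.51095985 0.07583607 0.056     ] 0.08578461362846809 -10.814755075248385
low ((509.49755859375, 76.26205444335938), (80.09107971191406, 140.97618103027344), 79.78263854980469)
up ((469.302978515625, 373.5251770019531), (119.69699096679688, 65.14820861816406), 30.33949851989746)
grip [0.47181742 0.3699373  0.054     ] side grip mid [0.46883854 0.38017103 0.036     ]
```

```bash
cat > pl.py <<'E'
from h import *
from scipy.spatial.transform import Rotation as Ro
from plant import manip
def show(tgt,yaw=None,s=None):
    s=s or manip.sense();R=Ro.from_euler('xyz',s['tool_rot'])
    d=R.inv().apply(np.array(tgt)-s['eef_pos'])/.04
    out=d.round(3)
    if yaw is None: print('pos units',out);return
    best=None
    for k in(0,np.pi,-np.pi):
        T=Ro.from_euler('xyz',[np.pi,0,yaw+k]);r=(R.inv()*T).as_rotvec()
        if best is None or np.linalg.norm(r)<np.linalg.norm(best):best=r
    print('pos units',out,'turn units',(np.degrees(best)/4).round(3))
E
python3 - <<'E'
from h import *
T=pickle.load(open('pics/top0.pkl','rb'));S=pickle.load(open('pics/side0.pkl','rb'))
print(tri(T,(495,225),S,(346,97)), tri(T,(449,261),S,(366,128)))
for p in((400,250),(405,290),(430,308),(512,300),(402,200)): print(p,onz(T,p,0),onz(T,p,.2))
cv2.imwrite('pics/c3.png',cv2.resize(T['image'][150:320,360:512],(536,600))[:,:,::-1])
cv2.imwrite('pics/c4.png',cv2.resize(S['image'][60:190,270:450],(800,578))[:,:,::-1])
E
```

```text
(array([ 0.4866349 , -0.39685622,  0.20317039]), np.float64(0.008366099798125557)) (array([ 0.39482689, -0.32274602,  0.11921447]), np.float64(0.0036147421794824244))
(400, 250) [ 0.41280728 -0.23569424  0.        ] [ 0.42646225 -0.17352265  0.2       ]
(405, 290) [ 0.30388461 -0.25052276  0.        ] [ 0.33407921 -0.1860995   0.2       ]
(430, 308) [ 0.25668886 -0.3198516   0.        ] [ 0.29405002 -0.24490094  0.2       ]
(512, 300) [ 0.28382346 -0.5466571   0.        ] [ 0.3170643 -0.4372666  0.2      ]
(402, 200) [ 0.55102657 -0.23996922  0.        ] [ 0.54369329 -0.17714849  0.2       ]
```

View pics/c3.png

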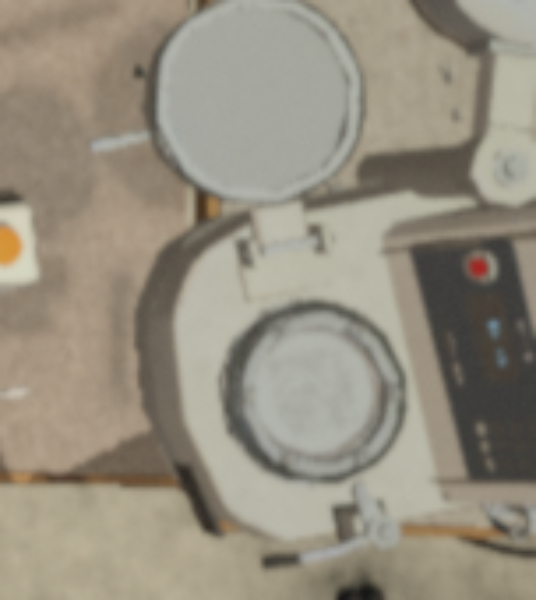

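View pics/c4.png

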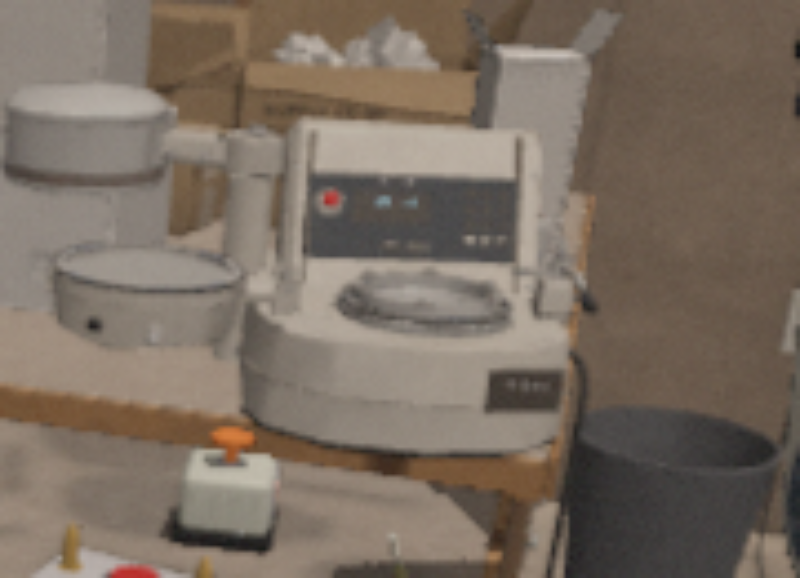

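>>> move_arm(motion=[{"delta_pos": [-0.1, 1, 0], "dr": [0, 0, 0]}, {"delta_pos": [-0.1, 1, 0], "dr": [0, 0, 0]}, {"delta_pos": [-0.1, 1, 0], "dr": [0, 0, 0]}, {"delta_pos": [-0.1, 1, 0], "dr": [0, 0, 0]}, {"delta_pos": [-0.1, 1, 0], "dr": [0, 0, 0]}], hand=0, grip_force=40)

```text
time_s: 0.65
eef_pos: [0.1009, -0.3339, 0.2558]
tool_rot: [3.141, -0.0, -2.905]
force: [1.0, 1.5, -0.2]
grip_width: 0.142
```

>>> move_arm(motion=[{"delta_pos": [-0.9, 0.4, 0], "dr": [0, 0, 0]}, {"delta_pos": [-0.9, 0.4, 0], "dr": [0, 0, 0]}, {"delta_pos": [-0.9, 0.4, 0], "dr": [0, 0, 0]}, {"delta_pos": [-0.9, 0.3, 0], "dr": [0, 0, 0]}, {"delta_pos": [-0.7, 0.3, 0], "dr": [0, 0, 0]}])

```text
time_s: 1.15
eef_pos: [0.2531, -0.2238, 0.2563]
tool_rot: [-3.142, 0.001, -2.904]
force: [0.5, -0.1, 0.6]
grip_width: 0.001
```

>>> move_arm(motion=[{"delta_pos": [-0.85, 0.3, 0], "dr": [0, 0, 0]}, {"delta_pos": [-0.85, 0.3, 0], "dr": [0, 0, 0]}, {"delta_pos": [-0.85, 0.3, 0], "dr": [0, 0, 0]}, {"delta_pos": [-0.6, 0.3, 0], "dr": [0, 0, 0]}, {"delta_pos": [-0.4, 0.2, 0], "dr": [0, 0, 0]}])

```text
time_s: 1.65
eef_pos: [0.3778, -0.1361, 0.2558]
tool_rot: [3.141, -0.001, -2.904]
force: [0.0, -0.1, 1.0]
grip_width: -0.002
```

Run:
```python
from pl import *
f=manip.grab_frame('wrist');pickle.dump(f,open('pics/w1.pkl','wb'));cv2.imwrite('pics/w1.png',f['image'][:,:,::-1])
s=manip.sense();print(s['time_s'],s['eef_pos'],s['tool_rot'],s['force']);show([.494,-.107,.13])
print(proj(f,[.494,-.107,.072]))
```

```text
1.7 [ 0.37906215 -0.13542311  0.25565708] [ 3.14095853e+00 -3.92684928e-04 -2.90315525e+00] [2.82269657 2.45020328 0.23720985]
pos units [-2.961  0.01   3.14 ]
[256.53006251 271.73730592]
```

View pics/w1.png

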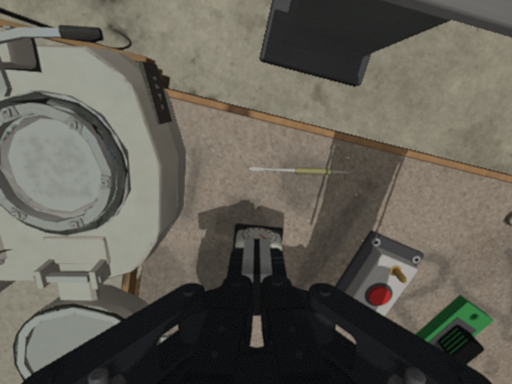

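Wrist view: timer box at about (258,235) just ahead of the closed fingers, machine to the left, lower flask at (385,290).

>>> move_arm(motion=[{"delta_pos": [-1, 0, 0.5], "dr": [0, 0, 0]}, {"delta_pos": [-1, 0, 0.6], "dr": [0, 0, 0]}, {"delta_pos": [-0.7, 0, 0.9], "dr": [0, 0, 0]}, {"delta_pos": [-0.26, 0, 0.9], "dr": [0, 0, 0]}, {"delta_pos": [0, 0, 0.4], "dr": [0, 0, 0]}])

```text
time_s: 2.2
eef_pos: [0.4908, -0.1093, 0.1201]
tool_rot: [3.14, -0.006, -2.905]
force: [-1.0, 0.0, -0.4]
grip_width: -0.001
```

Run:
```python
from pl import *
ims=[]
for n in('top','side'):
    f=manip.grab_frame(n);pickle.dump(f,open(f'pics/{n}2.pkl','wb'))
    ims.append(cv2.resize(f['image'][150:270,270:430] if n=='top' else f['image'][90:210,240:400],(400,300),interpolation=2))
cv2.imwrite('pics/p2.png',np.hstack(ims)[:,:,::-1])
s=manip.sense();print(s['time_s'],s['eef_pos'],s['tool_rot'],s['force']);show([.494,-.107,.085])
```

```text
2.3 [ 0.48984021 -0.10969157  0.12126115] [ 3.13987189 -0.00667211 -2.90510804] [-0.53018635  0.10194334  0.06316314]
pos units [-0.123  0.039  0.906]
```

View pics/p2.png

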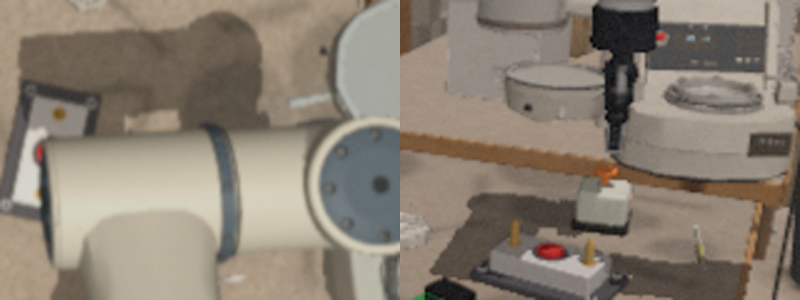

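Side crop: fingertips at (613,150) directly above the orange head (606,172). Pressing down in steps.

>>> move_arm(motion=[{"delta_pos": [-0.12, 0.04, 0.3], "dr": [0, 0, 0]}, {"delta_pos": [0, 0, 0.3], "dr": [0, 0, 0]}, {"delta_pos": [0, 0, 0.2], "dr": [0, 0, 0]}, {"delta_pos": [0, 0, 0], "dr": [0, 0, 0]}])

```text
time_s: 2.7
eef_pos: [0.4962, -0.1069, 0.0919]
tool_rot: [3.141, 0.0, -2.905]
force: [-0.8, 1.3, 3.2]
grip_width: -0.003
```

>>> move_arm(motion=[{"delta_pos": [0, 0, 0.05], "dr": [0, 0, 0]}, {"delta_pos": [0, 0, 0.05], "dr": [0, 0, 0]}, {"delta_pos": [0, 0, 0], "dr": [0, 0, 0]}])

```text
time_s: 3.0
eef_pos: [0.4962, -0.1069, 0.0885]
tool_rot: [-3.142, 0.001, -2.905]
force: [-1.6, 0.7, 3.4]
grip_width: 0.001
```

>>> move_arm(motion=[{"delta_pos": [0, 0, 0.05], "dr": [0, 0, 0]}, {"delta_pos": [0, 0, 0.05], "dr": [0, 0, 0]}, {"delta_pos": [0, 0, 0], "dr": [0, 0, 0]}])

```text
time_s: 3.3
eef_pos: [0.4963, -0.107, 0.0868]
tool_rot: [-3.141, 0.001, -2.904]
force: [-8.1, 5.0, 21.7]
grip_width: 0.001
```

Run:
```python
from pl import *
f=manip.grab_frame('side')
cv2.imwrite('pics/p3.png',cv2.resize(f['image'][130:200,280:370],(720,560),interpolation=2)[:,:,::-1])
s=manip.sense();print(s['time_s'],s['eef_pos'],s['force'])
```

```text
3.35 [ 0.49631502 -0.1070239   0.08677032] [-7.99398732  4.78545306 20.77554145]
```

View pics/p3.png

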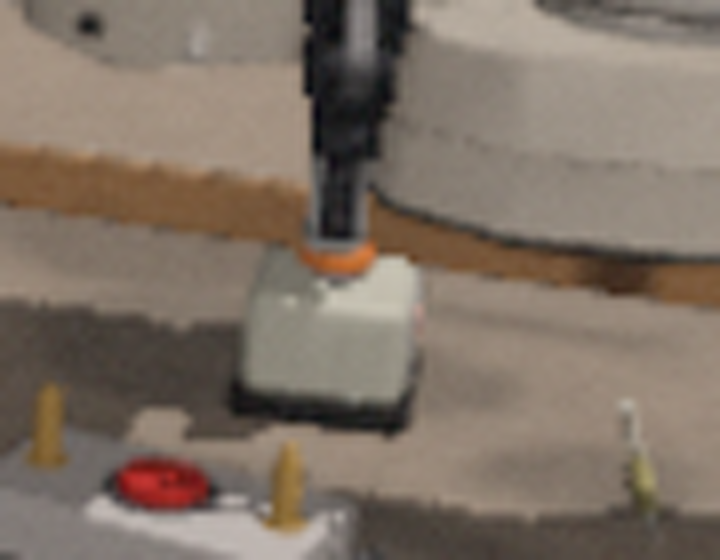

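Plunger is bottomed: head flat on the box collar, 21 N against 4 N of spring. Lifting.

>>> move_arm(motion=[{"delta_pos": [0, 0, -0.5], "dr": [0, 0, 0]}, {"delta_pos": [0, 0, -1], "dr": [0, 0, 0]}, {"delta_pos": [0, 0, -1], "dr": [0, 0, 0]}, {"delta_pos": [0, 0, -1], "dr": [0, 0, 0]}, {"delta_pos": [-0.4, 0.4, -0.8], "dr": [0, 0, 0]}])

```text
time_s: 3.85
eef_pos: [0.5075, -0.089, 0.2589]
tool_rot: [-3.14, 0.002, -2.907]
force: [2.1, 0.8, 0.8]
grip_width: -0.001
```

>>> move_arm(motion=[{"delta_pos": [-0.8, 0.6, 0], "dr": [0, 0, 0]}, {"delta_pos": [-0.8, 0.6, 0], "dr": [0, 0, 0]}, {"delta_pos": [-0.8, 0.6, 0], "dr": [0, 0, 0]}, {"delta_pos": [-0.4, 0.4, 0], "dr": [0, 0, 0]}, {"delta_pos": [0, 0, 0], "dr": [0, 0, 0]}])

```text
time_s: 4.35
eef_pos: [0.5972, 0.0264, 0.2544]
tool_rot: [3.141, -0.002, -2.902]
force: [0.4, 0.4, -1.5]
grip_width: 0.001
```

Run:
```python
from pl import *
f=manip.grab_frame('wrist');pickle.dump(f,open('pics/w4.pkl','wb'));cv2.imwrite('pics/w4.png',f['image'][:,:,::-1])
g=manip.grab_frame('side');cv2.imwrite('pics/s4.png',cv2.resize(g['image'][130:230,260:370],(660,600),interpolation=2)[:,:,::-1])
s=manip.sense();print(s['time_s'],s['eef_pos'],s['tool_rot'],s['force'],s['joint_pos'])
```

```text
4.45 [0.59612656 0.02416671 0.25553231] [-3.14128802e+00 -1.30550222e-03 -2.90420428e+00] [ 0.25823666  0.11750053 -0.57664032] [ 3.02417823e-01  3.49746058e-01  2.37789465e-01  2.20505695e-04
 -1.46016228e+00 -1.63585007e+00]
```

View pics/w4.png

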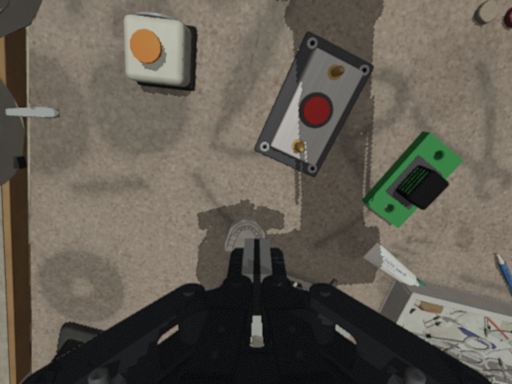

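View pics/s4.png

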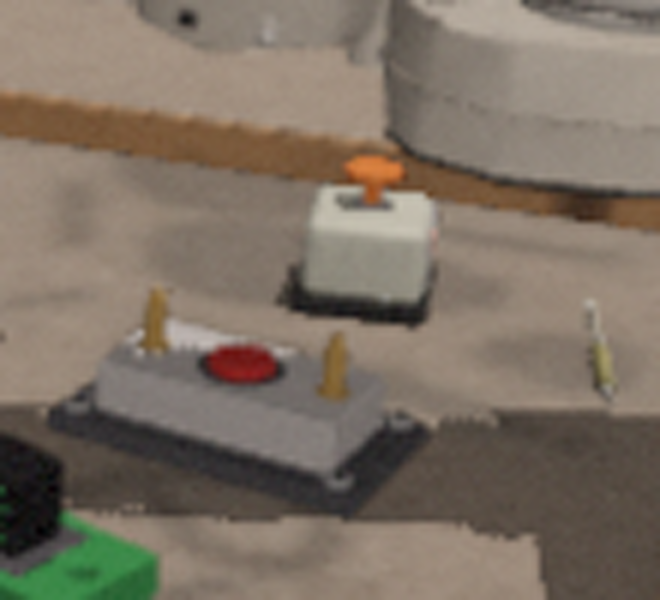

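Head has sprung up (side crop 375,165). The wrist view shows the lower half clearly: disc (317,110), dowels (336,72) and (299,147). Measuring it.

Run:
```python
from pl import *
f=pickle.load(open('pics/w4.pkl','rb'));im=f['image']
cv2.imwrite('pics/w4c.png',cv2.resize(im[25:185,245:385],(525,600),interpolation=2)[:,:,::-1])
h,s,v=cv2.split(cv2.cvtColor(im,cv2.COLOR_RGB2HSV))
box=(250,25,380,185)
for nm,m in(('red',((h<6)|(h>172))&(s>140)),('brass',(h>12)&(h<28)&(s>110))):
    for A,C,L in comps(im,m.astype(np.uint8),box,15):
        p=np.argwhere(L)[:,::-1];print(nm,A,C.round(1),p.min(0),p.max(0),cv2.minAreaRect(p.astype(np.float32)),onz(f,C,.04 if nm=='red' else .048).round(4))
print('cam',-f['R'].T@f['t'])
```

```text
red 589 [316. 110.] [303  97] [329 123] ((316.0, 110.0), (26.0, 26.0), 90.0) [0.5117 0.0754 0.04  ]
brass 165 [335.   71.6] [328  65] [343  79] ((334.9000244140625, 71.69999694824219), (12.969193458557129, 14.758047103881836), 26.56505012512207) [0.47   0.0816 0.048 ]
brass 117 [298.1 145.7] [292 140] [303 151] ((297.5, 145.5), (11.0, 11.0), 90.0) [0.5541 0.0657 0.048 ]
cam [0.51823387 0.00762458 0.37351388]
```

View pics/w4c.png

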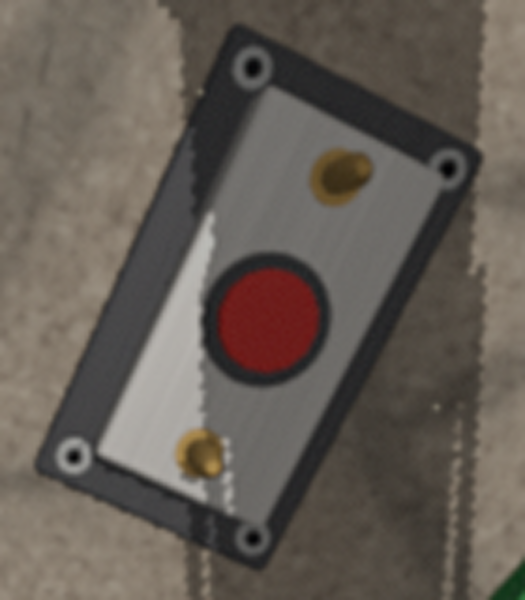

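Run:
```python
from pl import *
f=pickle.load(open('pics/w4.pkl','rb'))
c=lambda p:(p[0]/3.75+245-.4,p[1]/3.75+25-.4)
a,b=[onz(f,c(p),.034) for p in((333,178),(200,455))]
print('base',a,b,(a+b)/2,np.linalg.norm(a-b),np.degrees(np.arctan2(*(b-a)[1::-1])))
a,b=[onz(f,c(p),.062) for p in((360,164),(210,461))]
print('tip',a,b,(a+b)/2,np.linalg.norm(a-b),np.degrees(np.arctan2(*(b-a)[1::-1])))
B=np.array([onz(f,c(p),.013)[:2] for p in((253,67),(449,168),(253,538),(74,456))]);print(B,B.mean(0),[np.linalg.norm(B[i]-B[i-1]) for i in range(4)])
d=B[3]-B[0];e=B[2]-B[1];print(np.degrees([np.arctan2(d[1],d[0]),np.arctan2(e[1],e[0])]))
print('red .040',onz(f,(316,110),.040),onz(f,c((268,318)),.034))
```

```text
base [0.46882904 0.08319195 0.034     ] [0.55597609 0.06806622 0.034     ] [0.51240256 0.07562909 0.034     ] 0.08844995809253375 -9.846483230374366
tip [0.46789292 0.08289921 0.062     ] [0.55384979 0.06641492 0.062     ] [0.51087135 0.07465706 0.062     ] 0.08752322771786625 -10.856036480416094
[[0.4420838  0.05440902]
 [0.4544959  0.12203405]
 [0.58146579 0.09770849]
 [0.56870825 0.03053968]] [0.51168843 0.07617281] [np.float64(0.12885455836796464), np.float64(0.0687546741652842), np.float64(0.1292791038581109), np.float64(0.06836960982546851)]
[-10.67527103 -10.84560796]
red .040 [0.5117578 0.07541   0.04     ] [0.51099369 0.07650514 0.034     ]
```

>>> move_arm(motion=[{"delta_pos": [-0.1, 1, 0], "dr": [0, 0, 0]}, {"delta_pos": [-0.1, 1, 0], "dr": [0, 0, 0]}, {"delta_pos": [-0.1, 1, 0], "dr": [0, 0, 0]}, {"delta_pos": [-0.1, 1, 0], "dr": [0, 0, 0]}, {"delta_pos": [-0.1, 1, 0], "dr": [0, 0, 0]}], hand=1)

```text
time_s: 4.95
eef_pos: [0.5682, 0.2233, 0.2568]
tool_rot: [-3.142, 0.001, -2.906]
force: [0.7, -0.1, -0.4]
grip_width: 0.844
```

>>> move_arm(motion=[{"delta_pos": [-0.1, 1, 0], "dr": [0, 0, -0.8]}, {"delta_pos": [0, 1, 0], "dr": [0, 0, -0.8]}, {"delta_pos": [0, 1, 0], "dr": [0, 0, -0.8]}, {"delta_pos": [0, 0.6, 0], "dr": [0, 0, -0.8]}, {"delta_pos": [0, 0, 0], "dr": [0, 0, -0.9]}])

```text
time_s: 5.45
eef_pos: [0.5273, 0.3627, 0.256]
tool_rot: [3.141, -0.0, -2.614]
force: [-0.4, -0.5, 0.3]
grip_width: 1.001
```

Run:
```python
from pl import *
f=manip.grab_frame('wrist');pickle.dump(f,open('pics/w5.pkl','wb'));cv2.imwrite('pics/w5.png',f['image'][:,:,::-1])
s=manip.sense();print(s['time_s'],s['eef_pos'],s['tool_rot'],s['force'],s['joint_pos'])
```

```text
5.5 [0.52795096 0.36138577 0.25623059] [-3.14147512e+00 -1.94304235e-04 -2.61169224e+00] [ 0.39575812 -0.68597943  0.77468887] [ 8.44014848e-01  4.38366390e-01  3.72592208e-01  5.18608401e-05
 -1.50524326e+00 -1.88491415e+00]
```

View pics/w5.png

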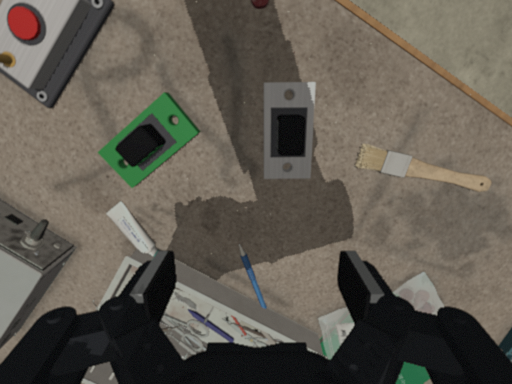

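Run:
```python
from pl import *
f=pickle.load(open('pics/w5.pkl','rb'))
c=cv2.resize(f['image'][75:185,250:330],None,fx=5,fy=5,interpolation=cv2.INTER_CUBIC)
c=np.clip(c.astype(float)*1.6,0,255).astype(np.uint8);cv2.imwrite('pics/w5c.png',c[:,:,::-1])
```

```text
(no output)
```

View pics/w5c.png

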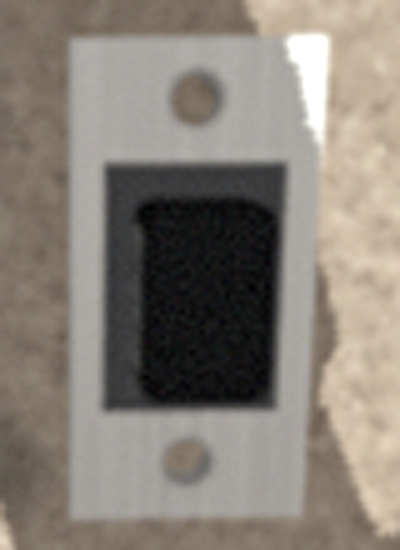

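Run:
```python
from pl import *
f=pickle.load(open('pics/w5.pkl','rb'))
c=lambda p:(p[0]/5+250-.4,p[1]/5+75-.4)
C=np.array([onz(f,c(p),.018)[:2] for p in((68,38),(330,35),(305,518),(68,520))]);print(C,C.mean(0),[np.linalg.norm(C[i]-C[i-1]) for i in range(4)])
for d in(C[3]-C[0],C[2]-C[1]):print(np.degrees(np.arctan2(d[1],d[0])))
a,b=[onz(f,c(p),.018) for p in((196,97),(187,460))];d=b-a
print('holes',a,b,(a+b)/2,np.linalg.norm(d),np.degrees(np.arctan2(d[1],d[0])))
G=np.array([onz(f,c(p),.054)[:2] for p in((138,200),(280,200),(274,402),(138,402))]);print('grip',G.mean(0),[np.linalg.norm(G[i]-G[i-1]) for i in range(4)])
```

```text
[[0.43550774 0.31902545]
 [0.40407011 0.37165995]
 [0.50436469 0.43158813]
 [0.53588091 0.37856407]] [0.46995586 0.3752094 ] [np.float64(0.11670312927047362), np.float64(0.061308358724725856), np.float64(0.11683488022963633), np.float64(0.06168325208051886)]
30.675258084800255
30.859232373426845
holes [0.43141296 0.35187652 0.018     ] [0.50679261 0.39683925 0.018     ] [0.46910279 0.37435789 0.018     ] 0.08777093860126353 30.81538308014805
grip [0.46930503 0.37423411] [np.float64(0.04431434308793256), np.float64(0.030944745953164564), np.float64(0.04431840085567297), np.float64(0.030992127621516236)]
```

Run:
```python
from pl import *
show([.4693,.3745,.13],-2.606)
```

```text
pos units [1.099 1.024 3.156] turn units [-0.002 -0.003 -0.082]
```

>>> move_arm(motion=[{"delta_pos": [0.4, 0.4, 0.6], "dr": [0, 0, -0.08]}, {"delta_pos": [0.4, 0.4, 0.9], "dr": [0, 0, 0]}, {"delta_pos": [0.3, 0.22, 0.9], "dr": [0, 0, 0]}, {"delta_pos": [0, 0, 0.7], "dr": [0, 0, 0]}, {"delta_pos": [0, 0, 0], "dr": [0, 0, 0]}])

```text
time_s: 6.0
eef_pos: [0.4682, 0.3711, 0.1286]
tool_rot: [-3.139, -0.008, -2.615]
force: [-0.3, -0.7, 0.7]
grip_width: 1.0
```

Run:
```python
from pl import *
show([.4693,.3745,.051],-2.606)
f=manip.grab_frame('wrist');cv2.imwrite('pics/w6.png',f['image'][:,:,::-1])
```

```text
pos units [-0.082  0.062  1.939] turn units [-0.03  -0.112 -0.133]
```

View pics/w6.png

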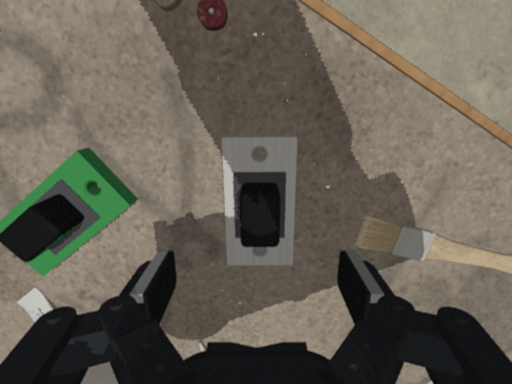

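Aluminium plate centred between the jaws (grip 259,214), green one well off to the left. Descending.

>>> move_arm(motion=[{"delta_pos": [-0.06, 0.04, 0.6], "dr": [0, 0, -0.05]}, {"delta_pos": [0, 0, 0.6], "dr": [0, 0, 0]}, {"delta_pos": [0, 0, 0.5], "dr": [0, 0, 0]}, {"delta_pos": [0, 0, 0.24], "dr": [0, 0, 0]}, {"delta_pos": [0, 0, 0], "dr": [0, 0, 0]}])

```text
time_s: 6.55
eef_pos: [0.472, 0.3765, 0.0551]
tool_rot: [-3.141, 0.0, -2.61]
force: [1.3, -0.1, -0.2]
grip_width: 0.998
```

Run:
```python
from pl import *
show([.4693,.3745,.050],-2.606);s=manip.sense();print(s['eef_pos'],s['force'])
f=manip.grab_frame('side');cv2.imwrite('pics/s7.png',cv2.resize(f['image'][190:300,210:340],(709,600),interpolation=2)[:,:,::-1])
```

```text
pos units [ 0.083 -0.009  0.127] turn units [-0.004  0.002 -0.064]
[0.47197892 0.37648777 0.05509583] [ 1.26430463 -0.12496616 -0.20745546]
```

View pics/s7.png

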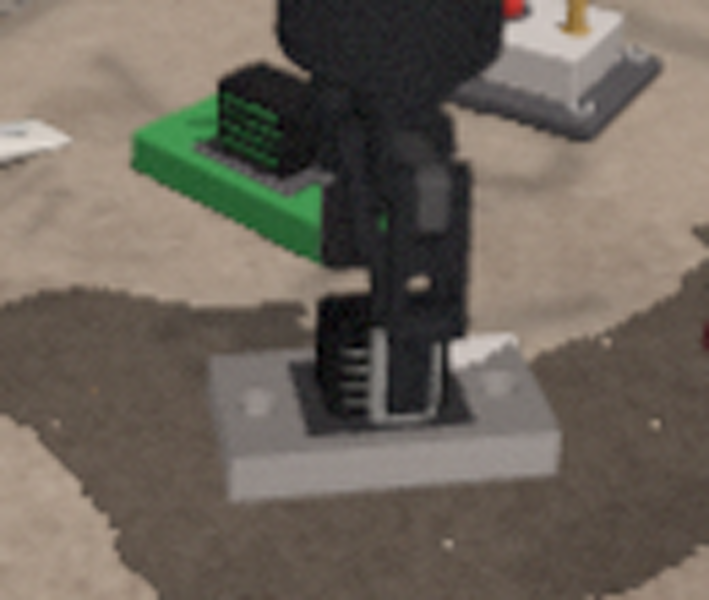

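>>> move_arm(motion=[{"delta_pos": [0.08, -0.01, 0.1], "dr": [0, 0, -0.06]}, {"delta_pos": [0, 0, 0], "dr": [0, 0, 0]}])

```text
time_s: 6.8
eef_pos: [0.4688, 0.3749, 0.0515]
tool_rot: [3.141, 0.001, -2.605]
force: [-0.8, -0.6, -0.6]
grip_width: 1.002
```

>>> move_arm(motion=[{"delta_pos": [0, 0, 0]}, {"delta_pos": [0, 0, 0]}, {"delta_pos": [0, 0, 0]}, {"delta_pos": [0, 0, 0]}, {"delta_pos": [0, 0, 0]}], hand=0, grip_force=80)

```text
$.motion[0]: bad value
```

>>> move_arm(motion=[{"delta_pos": [0, 0, 0], "dr": [0, 0, 0]}, {"delta_pos": [0, 0, 0], "dr": [0, 0, 0]}, {"delta_pos": [0, 0, 0], "dr": [0, 0, 0]}, {"delta_pos": [0, 0, 0], "dr": [0, 0, 0]}, {"delta_pos": [0, 0, 0], "dr": [0, 0, 0]}], hand=0, grip_force=80)

```text
time_s: 7.3
eef_pos: [0.469, 0.3751, 0.0511]
tool_rot: [3.141, 0.001, -2.605]
force: [0.9, 0.1, 2.9]
grip_width: 0.337
```

>>> move_arm(motion=[{"delta_pos": [0, 0, -0.2], "dr": [0, 0, 0]}, {"delta_pos": [0, 0, -0.6], "dr": [0, 0, 0]}, {"delta_pos": [0, 0, -1], "dr": [0, 0, 0]}, {"delta_pos": [0, 0, -1], "dr": [0, 0, 0]}, {"delta_pos": [0, 0, 0], "dr": [0, 0, 0]}])

```text
time_s: 7.8
eef_pos: [0.4712, 0.3768, 0.1694]
tool_rot: [3.139, 0.011, -2.605]
force: [1.2, 0.8, -2.1]
grip_width: 0.34
```

Run:
```python
from pl import *
s=manip.sense();print(s['eef_pos'],s['tool_rot'],s['force'],s['grip_width'],s['joint_pos'])
f=manip.grab_frame('side');pickle.dump(f,open('pics/s8.pkl','wb'));cv2.imwrite('pics/s8.png',cv2.resize(f['image'][150:300,200:340],(560,600),interpolation=2)[:,:,::-1])
f=manip.grab_frame('wrist');pickle.dump(f,open('pics/w8.pkl','wb'));cv2.imwrite('pics/w8.png',f['image'][:,:,::-1])
```

```text
[0.47119154 0.3767794  0.16942337] [ 3.1394069   0.01114136 -2.60457986] [ 1.17012681  0.77514667 -2.09896207] 0.3403372686705 [ 0.93464461  0.38988635  0.07619069  0.00242587 -1.24598301 -1.96917736]
```

View pics/s8.png

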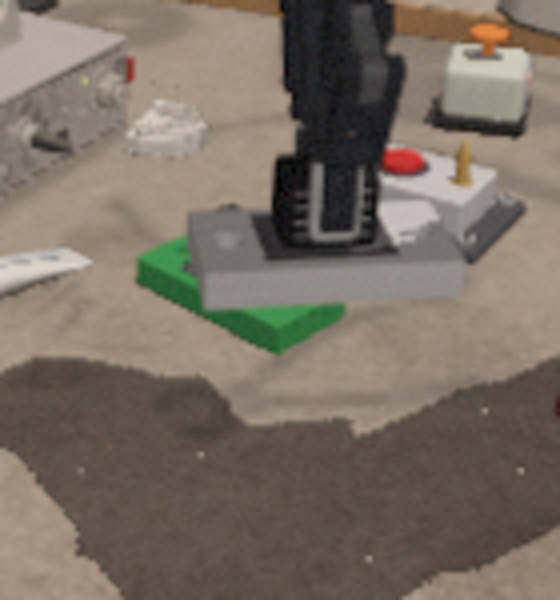

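View pics/w8.png

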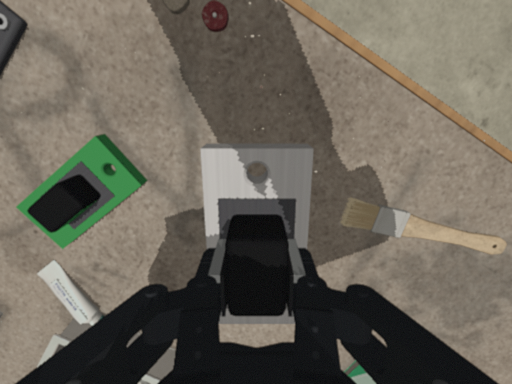

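Run:
```python
from pl import *
f=pickle.load(open('pics/w8.pkl','rb'));s=manip.sense()
c=cv2.resize(f['image'][135:255,190:325],None,fx=5,fy=5,interpolation=cv2.INTER_CUBIC);cv2.imwrite('pics/w8c.png',c[:,:,::-1])
R=Ro.from_euler('xyz',s['tool_rot'])
for p in((256.7,172.3),(201.5,146.5),(313,147)):
    P=onz(f,p,s['eef_pos'][2]-.033);print(p,P,R.inv().apply(P-s['eef_pos']).round(4))
```

```text
(256.7, 172.3) [0.43252338 0.35460394 0.13020315] [0.0414 0.0008 0.033 ]
(201.5, 146.5) [0.43543885 0.32151595 0.13020315] [ 0.0558 -0.0292  0.0329]
(313, 147) [0.40478003 0.3736709  0.13020315] [0.0555 0.0313 0.033 ]
```

View pics/w8c.png

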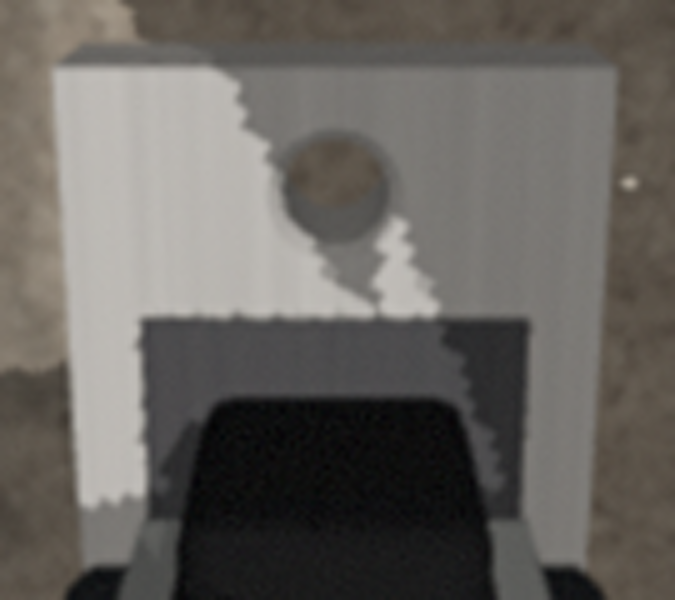

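Run:
```python
from pl import *
f=manip.grab_frame('wrist');s=manip.sense()
pickle.dump((f,s),open('pics/w9.pkl','wb'))
print(s['eef_pos'],s['tool_rot'],s['force'])
c=cv2.resize(f['image'][135:255,190:325],None,fx=5,fy=5,interpolation=cv2.INTER_CUBIC);cv2.imwrite('pics/w9c.png',c[:,:,::-1])
R=Ro.from_euler('xyz',s['tool_rot'])
cam=-f['R'].T@f['t'];print('cam in tool',R.inv().apply(cam-s['eef_pos']))
p0=pickle.load(open('pics/w4.pkl','rb'));print(-p0['R'].T@p0['t'])
```

```text
[0.4678974  0.37435162 0.16161787] [ 3.14126215e+00 -2.36380644e-03 -2.60566873e+00] [-0.21693164 -0.34134986 -3.81695547]
cam in tool [ 0.08079578  0.00047178 -0.1202615 ]
[0.51823387 0.00762458 0.37351388]
```

View pics/w9c.png

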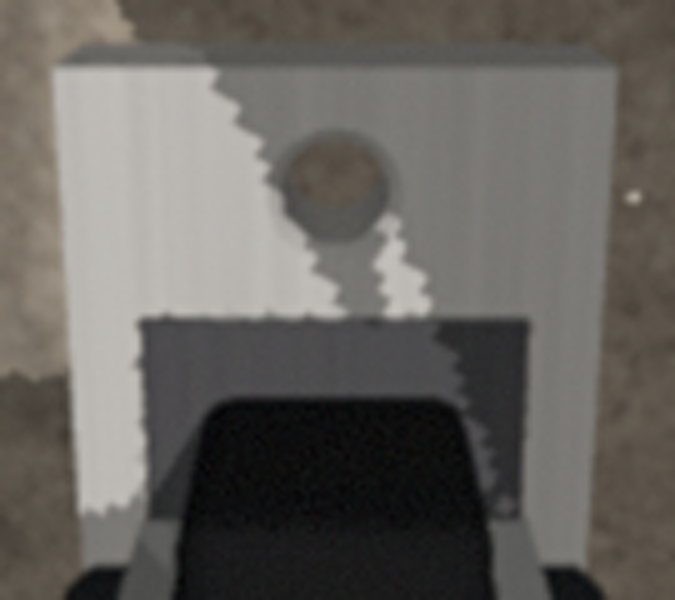

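Run:
```python
from pl import *
f,s=pickle.load(open('pics/w9.pkl','rb'))
R=Ro.from_euler('xyz',s['tool_rot'])
c=lambda p:(p[0]/5+190-.4,p[1]/5+135-.4)
for p in((337,187),(54,66),(616,66),(83,565),(588,565)):
    for z in(.033,.031):
        d=R.inv().apply(ray(f,c(p))[1]);o=R.inv().apply(ray(f,c(p))[0]-s['eef_pos']);P=o+d*(z-o[2])/d[2];print(p,z,P.round(4))
# check: what does w5 say of same bias: static plate seen
```

```text
(337, 187) 0.033 [0.0425 0.001  0.033 ]
(337, 187) 0.031 [0.043 0.001 0.031]
(54, 66) 0.033 [ 0.056  -0.0296  0.033 ]
(54, 66) 0.031 [ 0.0563 -0.0292  0.031 ]
(616, 66) 0.033 [0.0559 0.0311 0.033 ]
(616, 66) 0.031 [0.0563 0.0307 0.031 ]
(83, 565) 0.033 [-0.0047 -0.0299  0.033 ]
(83, 565) 0.031 [-0.0036 -0.0295  0.031 ]
(588, 565) 0.033 [-0.0048  0.0316  0.033 ]
(588, 565) 0.031 [-0.0037  0.0312  0.031 ]
```

>>> move_arm(motion=[{"delta_pos": [0, -0.5, 0], "dr": [0, 0, 1]}, {"delta_pos": [0, -0.75, 0], "dr": [0, 0, 1]}, {"delta_pos": [0, -0.75, 0], "dr": [0, 0, 1]}, {"delta_pos": [0, -0.75, 0], "dr": [0, 0, 1]}, {"delta_pos": [0, -0.75, 0], "dr": [0, 0, 1]}])

```text
time_s: 8.45
eef_pos: [0.5205, 0.244, 0.1603]
tool_rot: [-3.14, -0.004, -2.957]
force: [0.2, 0.5, -3.1]
grip_width: 0.337
```

>>> move_arm(motion=[{"delta_pos": [0, -0.75, 0], "dr": [0, 0, 1]}, {"delta_pos": [0, -0.75, 0], "dr": [0, 0, 1]}, {"delta_pos": [0, -0.75, 0], "dr": [0, 0, 1]}, {"delta_pos": [0, -0.75, 0], "dr": [0, 0, 1]}, {"delta_pos": [0, -0.5, 0], "dr": [0, 0, 1]}])

```text
time_s: 8.95
eef_pos: [0.5279, 0.1043, 0.1605]
tool_rot: [-3.139, -0.004, 2.975]
force: [0.2, 0.5, -3.6]
grip_width: 0.338
```

Run:
```python
from pl import *
s=manip.sense();print(s['eef_pos'],s['tool_rot'],s['force'],s['grip_width'])
show([.5096,.0749,.15],np.radians(-190.6))
```

```text
[0.52786578 0.1043334  0.1604796 ] [-3.13909566 -0.00422284  2.97549892] [ 0.1745984   0.54369514 -3.64620422] 0.33849784698535396
pos units [ 0.328 -0.801  0.265] turn units [-0.036 -0.06   0.271]
```

>>> move_arm(motion=[{"delta_pos": [0.3, -0.5, 0], "dr": [0, 0, 0.15]}, {"delta_pos": [0, -0.2, 0], "dr": [0, 0, 0]}, {"delta_pos": [0, 0, 0], "dr": [0, 0, 0]}, {"delta_pos": [0, 0, 0], "dr": [0, 0, 0]}])

```text
time_s: 9.35
eef_pos: [0.5128, 0.0811, 0.1619]
tool_rot: [-3.141, -0.001, 2.969]
force: [-0.2, -0.4, -3.1]
grip_width: 0.334
```

Run:
```python
from pl import *
s=manip.sense();print(s['eef_pos'],s['tool_rot'],s['force'],s['grip_width'])
show([.5096,.0749,.14],np.radians(-190.6))
f=manip.grab_frame('wrist');pickle.dump((f,s),open('pics/w10.pkl','wb'));cv2.imwrite('pics/w10.png',f['image'][:,:,::-1])
```

```text
[0.5128011  0.08113174 0.16189778] [-3.14100835e+00 -1.17408142e-03  2.96939759e+00] [-0.17410398 -0.41718366 -3.08108054] 0.33401424736398877
pos units [ 0.052 -0.167  0.548] turn units [-0.008 -0.017  0.183]
```

View pics/w10.png

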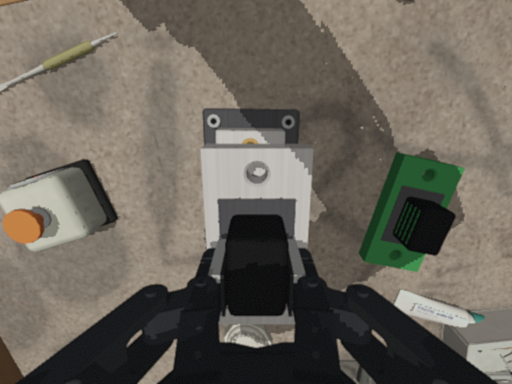

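>>> move_arm(motion=[{"delta_pos": [0.05, -0.17, 0.3], "dr": [0, 0, 0.18]}, {"delta_pos": [0, 0, 0.3], "dr": [0, 0, 0]}, {"delta_pos": [0, 0, 0], "dr": [0, 0, 0]}, {"delta_pos": [0, 0, 0], "dr": [0, 0, 0]}, {"delta_pos": [0, 0, 0], "dr": [0, 0, 0]}])

```text
time_s: 9.9
eef_pos: [0.5103, 0.0749, 0.1391]
tool_rot: [3.141, 0.001, 2.957]
force: [0.3, 0.4, -2.7]
grip_width: 0.337
```

Run:
```python
from pl import *
f=manip.grab_frame('wrist')
s=manip.sense();print(s['eef_pos'],s['tool_rot'],s['force'],s['grip_width'])
show([.5096,.0749,.12],np.radians(-190.6))
pickle.dump((f,s),open('pics/w11.pkl','wb'));c=cv2.resize(f['image'][95:215,190:325],None,fx=5,fy=5,interpolation=cv2.INTER_CUBIC);cv2.imwrite('pics/w11.png',c[:,:,::-1])
```

```text
[0.51026712 0.07490579 0.13918228] [3.14118982e+00 9.52999534e-04 2.95723138e+00] [-1.15225681 -0.03606994 -3.05150218] 0.33817925193200954
pos units [ 0.017 -0.003  0.48 ] turn units [0.006 0.014 0.009]
```

View pics/w11.png

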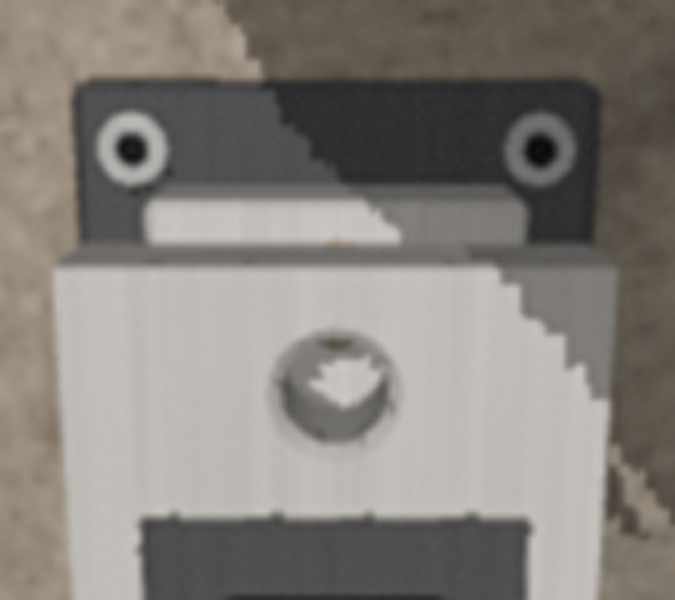

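Run:
```python
from pl import *
f,s=pickle.load(open('pics/w11.pkl','rb'))
R=Ro.from_euler('xyz',s['tool_rot'])
c=lambda p:(p[0]/5+190-.4,p[1]/5+95-.4)
h=s['eef_pos'][2]
def tl(p,z):
    o,d=ray(f,c(p));o=R.inv().apply(o-s['eef_pos']);d=R.inv().apply(d);return (o+d*(z-o[2])/d[2]).round(4)
for n,p,z in(('boltL',(132,149),h-.013),('boltR',(540,150),h-.013),('blockL',(145,198),h-.034),('blockR',(528,198),h-.034),('flangeL',(76,80),h-.01),('flangeR',(598,80),h-.01),('hole',(337,387),.033),('plateL',(54,266),.033),('plateR',(617,266),.033),('plbotL',(75,244),.051),('plbotR',(597,244),.051),('dowelcrop',(335,343),h-.062)):print(n,tl(p,z))
```

```text
boltL [ 0.0625 -0.0331  0.1262]
boltR [0.0623 0.0355 0.1262]
blockL [ 0.0567 -0.0285  0.1052]
blockR [0.0567 0.031  0.1052]
flangeL [ 0.0735 -0.0424  0.1292]
flangeR [0.0735 0.0451 0.1292]
hole [0.0443 0.0012 0.033 ]
plateL [ 0.0576 -0.0291  0.033 ]
plateR [0.0576 0.0311 0.033 ]
plbotL [ 0.0573 -0.03    0.051 ]
plbotR [0.0573 0.0322 0.051 ]
dowelcrop [0.0398 0.001  0.0772]
```

>>> move_arm(motion=[{"delta_pos": [-0.025, 0, 0.3], "dr": [0, 0, 0.01]}, {"delta_pos": [0, 0, 0.2], "dr": [0, 0, 0]}, {"delta_pos": [0, 0, 0], "dr": [0, 0, 0]}, {"delta_pos": [0, 0, 0], "dr": [0, 0, 0]}])

```text
time_s: 10.35
eef_pos: [0.5105, 0.0742, 0.1182]
tool_rot: [-3.141, -0.001, 2.956]
force: [-0.2, 0.4, -2.7]
grip_width: 0.335
```

Run:
```python
from pl import *
f=manip.grab_frame('wrist')
s=manip.sense();print(s['eef_pos'],s['tool_rot'],s['force'],s['grip_width'])
show([.5112,.0749,.12],np.radians(-190.6))
pickle.dump((f,s),open('pics/w12.pkl','wb'));c=cv2.resize(f['image'][95:215,190:325],None,fx=5,fy=5,interpolation=cv2.INTER_CUBIC);cv2.imwrite('pics/w12.png',c[:,:,::-1])
g=manip.grab_frame('side');cv2.imwrite('pics/s12.png',cv2.resize(g['image'][130:220,250:360],(733,600),interpolation=2)[:,:,::-1])
```

```text
[0.51088411 0.0743181  0.11869993] [-3.14139932e+00  1.42677947e-04  2.95607943e+00] [-0.09145673  0.47350589 -2.4467969 ] 0.3368506936918977
pos units [-0.005  0.016 -0.033] turn units [-0.003  0.002 -0.007]
```

View pics/w12.png

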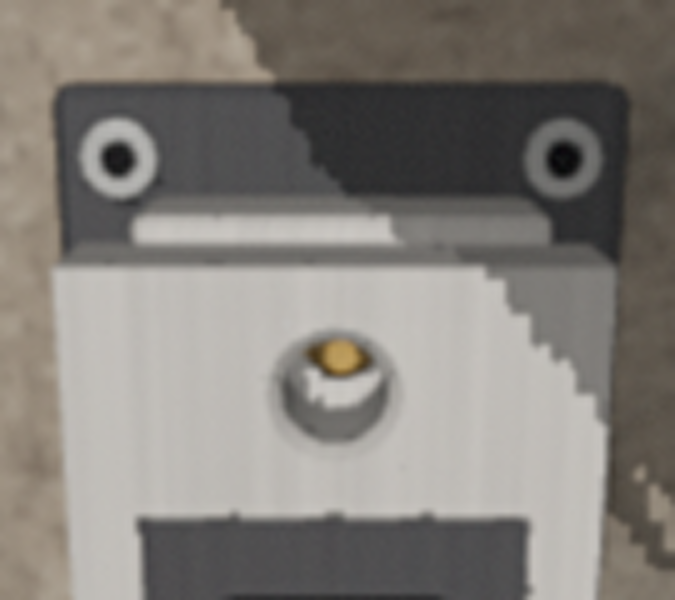

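View pics/s12.png

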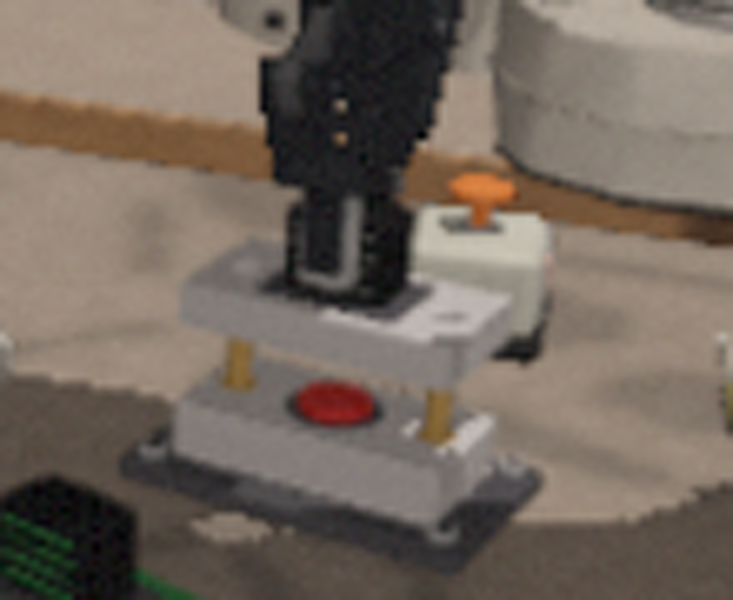

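Both dowels sit just beneath the holes; dowel tip visible through the front hole at crop (341,356). Comparing hole and tip in tool axes.

Run:
```python
from pl import *
f,s=pickle.load(open('pics/w12.pkl','rb'))
R=Ro.from_euler('xyz',s['tool_rot'])
c=lambda p:(p[0]/5+190-.4,p[1]/5+95-.4)
h=s['eef_pos'][2]
def tl(p,z):
    o,d=ray(f,c(p));o=R.inv().apply(o-s['eef_pos']);d=R.inv().apply(d);return (o+d*(z-o[2])/d[2]).round(4)
for n,p,z in(('boltL',(118,159),h-.013),('boltR',(563,160),h-.013),('blockL',(133,213),h-.034),('blockR',(551,214),h-.034),('flangeL',(57,85),h-.01),('flangeR',(627,85),h-.01),('hole',(337,387),.033),('holebot',(335,384),.051),('plateL',(54,266),.033),('plateR',(617,266),.033),('tip',(341,356),h-.062)):print(n,tl(p,z))
```

```text
boltL [ 0.063  -0.0327  0.1057]
boltR [0.0628 0.0359 0.1057]
blockL [ 0.0573 -0.0278  0.0847]
blockR [0.0571 0.0313 0.0847]
flangeL [ 0.0738 -0.042   0.1087]
flangeR [0.0738 0.0457 0.1087]
hole [0.0447 0.0009 0.033 ]
holebot [0.0407 0.0007 0.051 ]
plateL [ 0.058  -0.0293  0.033 ]
plateR [0.058  0.0308 0.033 ]
tip [0.0429 0.0015 0.0567]
```

>>> move_arm(motion=[{"delta_pos": [-0.03, 0.016, 0], "dr": [0, 0, 0]}, {"delta_pos": [0, 0, 0.1], "dr": [0, 0, 0]}, {"delta_pos": [0, 0, 0.1], "dr": [0, 0, 0]}, {"delta_pos": [0, 0, 0.1], "dr": [0, 0, 0]}, {"delta_pos": [0, 0, 0], "dr": [0, 0, 0]}])

```text
time_s: 10.95
eef_pos: [0.5115, 0.0746, 0.1058]
tool_rot: [-3.141, -0.001, 2.956]
force: [-0.3, 0.4, -2.4]
grip_width: 0.341
```

>>> move_arm(motion=[{"delta_pos": [0, 0, 0.05], "dr": [0, 0, 0]}, {"delta_pos": [0, 0, 0.05], "dr": [0, 0, 0]}, {"delta_pos": [0, 0, 0], "dr": [0, 0, 0]}, {"delta_pos": [0, 0, 0], "dr": [0, 0, 0]}])

```text
time_s: 11.35
eef_pos: [0.5121, 0.0748, 0.1027]
tool_rot: [3.142, 0.0, 2.956]
force: [0.3, 0.0, -2.5]
grip_width: 0.337
```

>>> move_arm(motion=[{"delta_pos": [0, 0, 0.08], "dr": [0, 0, 0]}, {"delta_pos": [0, 0, 0.08], "dr": [0, 0, 0]}, {"delta_pos": [0, 0, 0.06], "dr": [0, 0, 0]}, {"delta_pos": [0, 0, 0], "dr": [0, 0, 0]}, {"delta_pos": [0, 0, 0], "dr": [0, 0, 0]}])

```text
time_s: 11.85
eef_pos: [0.512, 0.0748, 0.0938]
tool_rot: [-3.141, -0.0, 2.956]
force: [-0.4, -0.6, -2.5]
grip_width: 0.335
```

Run:
```python
from pl import *
f=manip.grab_frame('wrist')
s=manip.sense();print(s['eef_pos'],s['tool_rot'],s['force'],s['wrist_torque'],s['grip_width'])
c=cv2.resize(f['image'][95:215,190:325],(450,400),interpolation=cv2.INTER_CUBIC)
g=manip.grab_frame('side');d=cv2.resize(g['image'][145:215,255:320],(350,400),interpolation=2);cv2.imwrite('pics/s13.png',np.hstack([c,d])[:,:,::-1])
```

```text
[0.51212089 0.07478941 0.09393422] [3.14158763e+00 1.17058777e-04 2.95604126e+00] [ 0.31788767 -0.52208422 -2.52210556] [0.02291849 0.01356029 0.02682684] 0.3408526645634617
```

View pics/s13.png

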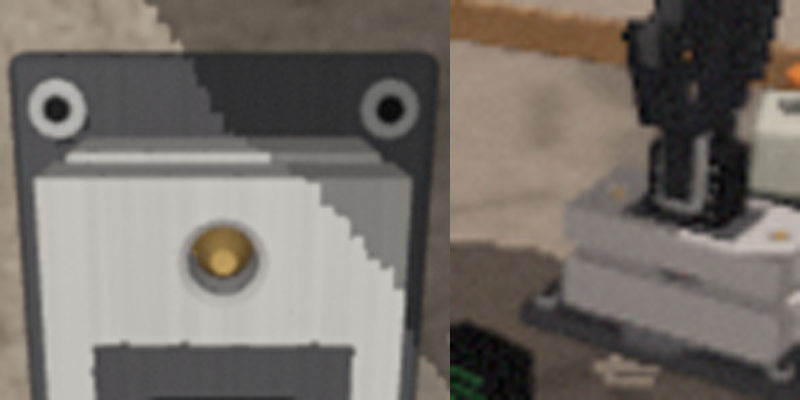

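Both dowels are in the holes, with a gap of a few mm showing the red disc, and no side load. Pressing now in small steps.

>>> move_arm(motion=[{"delta_pos": [0, 0, 0.07], "dr": [0, 0, 0]}, {"delta_pos": [0, 0, 0.05], "dr": [0, 0, 0]}, {"delta_pos": [0, 0, 0.05], "dr": [0, 0, 0]}, {"delta_pos": [0, 0, 0], "dr": [0, 0, 0]}, {"delta_pos": [0, 0, 0], "dr": [0, 0, 0]}])

```text
time_s: 12.45
eef_pos: [0.5124, 0.0749, 0.0877]
tool_rot: [3.141, 0.001, 2.956]
force: [-1.7, 0.4, 4.9]
grip_width: 0.339
```

>>> move_arm(motion=[{"delta_pos": [0, 0, 0.05], "dr": [0, 0, 0]}, {"delta_pos": [0, 0, 0.03], "dr": [0, 0, 0]}, {"delta_pos": [0, 0, 0], "dr": [0, 0, 0]}, {"delta_pos": [0, 0, 0], "dr": [0, 0, 0]}])

```text
time_s: 12.85
eef_pos: [0.5124, 0.0749, 0.0851]
tool_rot: [3.141, 0.001, 2.957]
force: [-3.4, 1.1, 9.5]
grip_width: 0.336
```

>>> move_arm(motion=[{"delta_pos": [0, 0, 0.03], "dr": [0, 0, 0]}, {"delta_pos": [0, 0, 0.02], "dr": [0, 0, 0]}, {"delta_pos": [0, 0, 0], "dr": [0, 0, 0]}, {"delta_pos": [0, 0, 0], "dr": [0, 0, 0]}])

```text
time_s: 13.25
eef_pos: [0.5125, 0.0749, 0.085]
tool_rot: [3.141, 0.002, 2.957]
force: [-10.3, 1.4, 23.9]
grip_width: 0.337
```

Run:
```python
from pl import *
f=manip.grab_frame('wrist')
g=manip.grab_frame('side');pickle.dump(g,open('pics/s14.pkl','wb'));d=cv2.resize(g['image'][145:215,250:340],(771,600),interpolation=2);cv2.imwrite('pics/s14.png',d[:,:,::-1])
c=cv2.resize(f['image'][95:215,190:325],(675,600),interpolation=cv2.INTER_CUBIC);cv2.imwrite('pics/w14.png',c[:,:,::-1])
s=manip.sense();print(s['time_s'],s['eef_pos'],s['tool_rot'],s['force'],s['wrist_torque'],s['grip_width'])
```

```text
13.35 [0.51245535 0.07490605 0.08502666] [3.14099462e+00 2.33652892e-03 2.95699809e+00] [-10.21465425   1.23508415  25.00250091] [ 0.45428106  3.84135836 -0.14145008] 0.33688445505839765
```

View pics/s14.png

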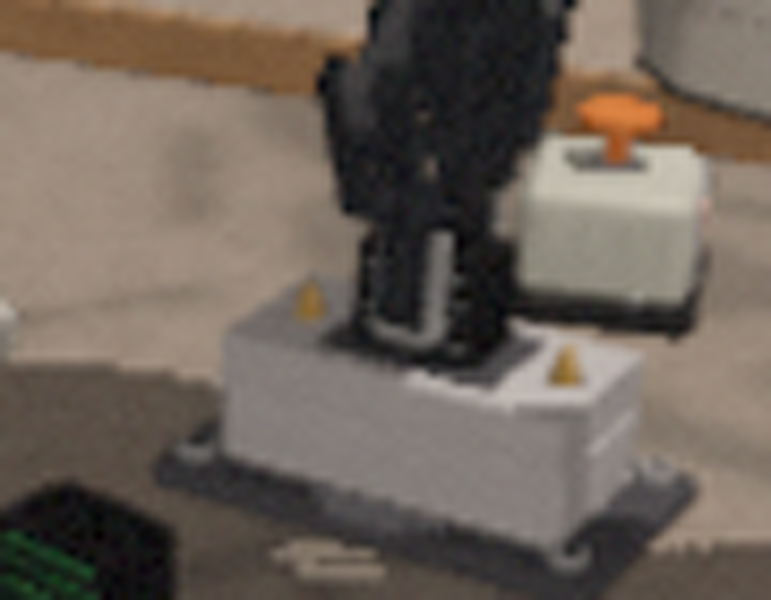

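View pics/w14.png

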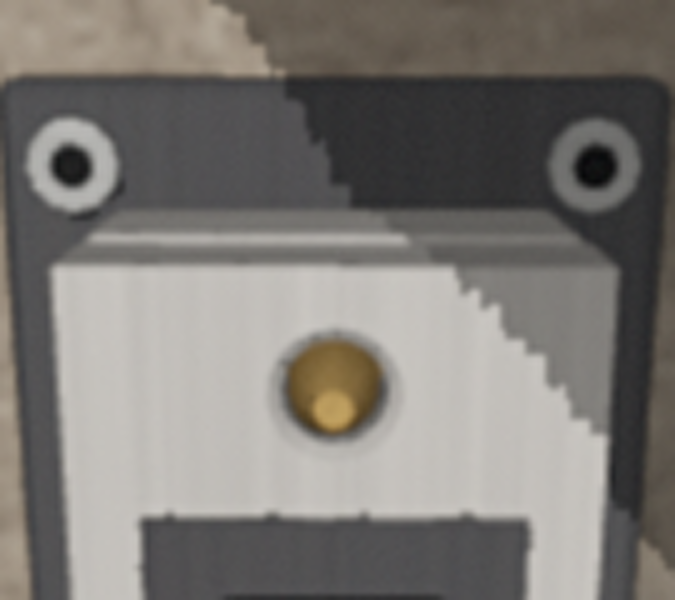

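Closed: z held at 85.0 mm while force rose from 9.5 to 25 N, and the side crop shows no gap. There is a −10 N side load, so I relieve it by a fraction of a mm sideways while keeping the push.

>>> move_arm(motion=[{"delta_pos": [0.01, 0, 0], "dr": [0, 0, 0]}, {"delta_pos": [0.01, 0, 0], "dr": [0, 0, 0]}, {"delta_pos": [0, 0, 0], "dr": [0, 0, 0]}, {"delta_pos": [0, 0, 0], "dr": [0, 0, 0]}, {"delta_pos": [0, 0, 0], "dr": [0, 0, 0]}])

```text
time_s: 13.85
eef_pos: [0.5124, 0.0749, 0.0851]
tool_rot: [3.141, 0.004, 2.957]
force: [-7.0, 0.3, 21.4]
grip_width: 0.336
```

Run:
```python
from pl import *
s=manip.sense();print(s['time_s'],s['eef_pos'],s['tool_rot'],s['force'],s['wrist_torque'],s['grip_width'])
f=manip.grab_frame('top');cv2.imwrite('pics/t15.png',f['image'][:,:,::-1])
g=manip.grab_frame('side');cv2.imwrite('pics/s15.png',cv2.resize(g['image'][145:215,250:340],(771,600),interpolation=2)[:,:,::-1])
```

```text
13.85 [0.51241102 0.07488455 0.08507011] [3.14095156 0.00373347 2.95706227] [-7.04591502  0.27582828 21.38055423] [ 0.01256975  2.84808626 -0.06373362] 0.33601835159881793
```

View pics/t15.png

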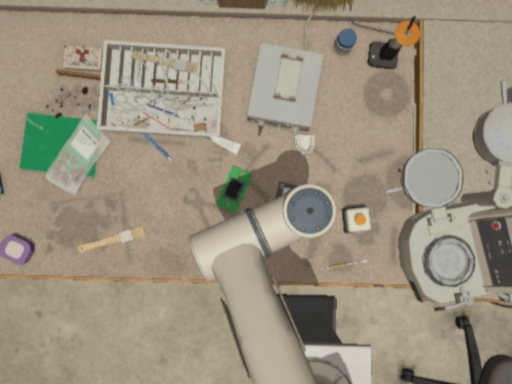

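View pics/s15.png

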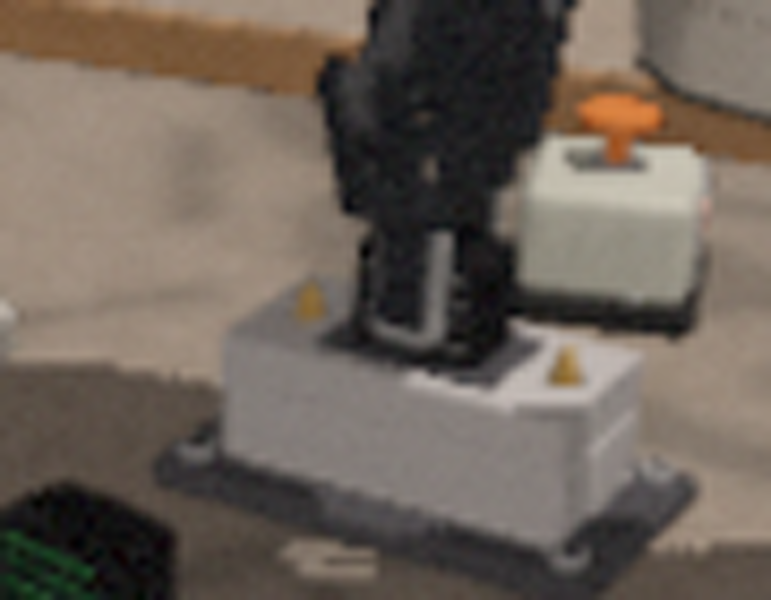

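>>> move_arm(motion=[{"delta_pos": [0, 0, 0.01], "dr": [0, 0.05, 0]}, {"delta_pos": [0, 0, 0.01], "dr": [0, 0, 0]}, {"delta_pos": [0, 0, 0], "dr": [0, 0, 0]}, {"delta_pos": [0, 0, 0], "dr": [0, 0, 0]}])

```text
time_s: 14.35
eef_pos: [0.5125, 0.0749, 0.085]
tool_rot: [3.141, 0.001, 2.957]
force: [-10.2, -0.2, 27.9]
grip_width: 0.338
```

Run:
```python
from pl import *
s=manip.sense();print(s['time_s'],s['eef_pos'],s['tool_rot'],s['force'],s['wrist_torque'],s['grip_width'])
f=manip.grab_frame('wrist')
c=cv2.resize(f['image'][95:215,190:325],(675,600),interpolation=cv2.INTER_CUBIC);cv2.imwrite('pics/w16.png',c[:,:,::-1])
```

```text
14.35 [0.51245213 0.07490478 0.08504044] [3.14082750e+00 7.33199112e-04 2.95724949e+00] [-10.16980308  -0.1611491   27.93225399] [-0.04623666  3.64650782 -0.12853342] 0.33786143292283055
```

View pics/w16.png

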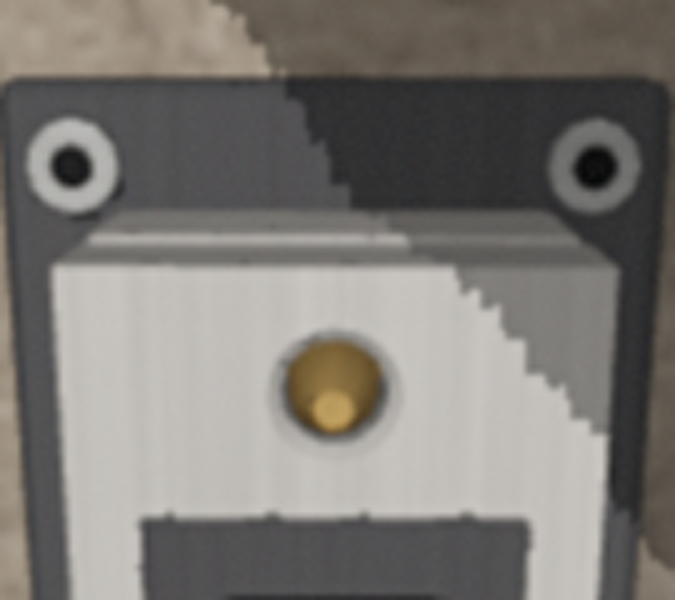

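Level within 0.001 rad, 28 N push, underside at 85.0 − 51.1 = 33.9 mm against the 34 mm seam. Handing in.

```bash
python3 -c "
from plant import manip
print(manip.close_job())
s=manip.sense();print(s['time_s'],s['eef_pos'],s['force'])"
```

```text
the job is handed in; nothing more can be done
None
the job is handed in; nothing more can be done
```

I handed the job in at about 14.4 s of the 58 s allowed, with the flask held pressed shut.

- **Timer:** I pushed the plunger with closed fingertips to its stop. The tip stood at about 62 mm with 21 N of reaction, against 4 N from the spring. A side picture afterwards showed the head up again.
- **Flask:** I gripped the aluminium upper half at 80 N, fitted it over both dowels and pressed it down until the height stopped changing.
- **Last checks:** The underside computes to 33.9 mm against the 34 mm seam, and the tool was level within 0.001 rad. The push was 28 N with the grip still on, and the side picture from just before the last small press shows no gap.
- **Bystanders:** By eye in the last top view, the tube, pen and cast are where they were at the start. The green look-alike was not touched.
- **Disagreements:** A side load of about 10 N remained; a small sideways shift cut it to 7 N, but the last press brought it back. The wrist view still shows the upper half about 1 mm off the lower block along its length, about the 1 mm play of the dowels in their holes. The camera estimates of how the half sat in the hand differed by 1–2 mm, so I used the hole and dowel seen in the same picture.

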